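Hold a plaster mould in the corner of the squaring board

ROBOT

A 6-joint arm with a two-finger parallel gripper is mounted at the origin on the work surface. World frame = base frame: x ahead of the robot, y to its left, z up, the work surface at z = 0. Lengths are in m, angles in rad, forces in N, time in s.
With the tool pointing down it reaches from about 0.35 to 0.85 m from the base axis. Payload 8.1 kg.
Tool frame: the origin (TCP) lies on the centre line of the jaws, within the pads' length; the fingertips stand 17 mm ahead of it and the grasp point (between the pads) lies 2 mm behind it; z points along the fingers, y is the line along which they close (so a half turn about z gives the same grasp; the last joint's range is limited). The gripper opens to 93 mm and grips with 3 to 60 N. Pads are 15 mm wide; open, the fingers measure 128 mm over their backs; the gripper's body (75 mm by 188 mm) begins 65 mm behind the grasp point.
Start: joints at [-1.209, 0.13, 1.488, -0, 1.523, -0.085], TCP at [0.259, -0.541, 0.236] pointing down, gripper open.
Joint ranges: [-2.96, 2.96], [-0.89, 2.26], [0.02, 2.5], [-1.34, 4.48], [0, 2.73], [-2.66, 2.66]. Speed limits (rad/s): [2.39, 2.39, 2.79, 3.14, 3.14, 3.14].

INTERFACE

Orientations are given as a rotation vector (axis times angle).
In Python, from plant import status, eyes, robot gives the robot as it stands. The module is installed in compiled form; this text tells all that it offers.
- The arm moves only by the tool servo_tool, never from a script. Its argument "plan" is text: rows parted by semicolons, each of 4 numbers parted by spaces: the shift along the tool's x, y, z in m, then the turn about the tool's z in degrees. A call has 1 to 12 rows; each row is the pose to reach, as a shift and turn from the pose commanded when the call began, along the tool's axes at that moment; what a row does not reach only later rows make up. A row lasts 1/12 s, in which the tool goes at most 41.7 mm and 7.16 degrees, less where a joint would pass 70% of its speed; a pose out of reach is approached as far as the arm can. A call with a gripper value outside its range is refused whole. "grip" is the closure, from -1 (fully open) to 1 (shut), set as the call begins (left out, the last holds). The fingers move at their own pace and stop on an object; "grip_force" is the grip in N (left out, the last holds). Time passes only in rows, so rows that repeat a pose let the fingers close. It gives the time, the measured TCP pose, the force, the opening and the grip force at its end, in the units of the state.
- status.read_state(): the state, without advancing time (a new reading comes with each control period).
- eyes.read_camera(name): name is "scene" or "top" or "wrist"; returns a dict with "image" (420x560x3 uint8, blue, green, red), "fovy" (degrees; the focal length in pixels is half the picture's height over the tangent of half this angle, whatever the lens; pixels are square), "cx", "cy" (the principal point, pixels), "world_from_camera" (4x4, takes a point from camera to world coordinates); the wrist camera has in their place "hand_eye" (4x4, takes a point from camera to tool coordinates, whose origin is the TCP and whose axes are the flange's). Camera axes: x right, y down, z forward; pixel columns grow to the right and rows downward; lengths in m; the calibration is good to about 2 mm. A picture is of the moment at which its call begins: read the wrist's pose just before it. There is no depth.
- robot.close_job(): hands the job in; it is judged then, once.
The state is a dict: "t": time; "q": joint angles; "dq": joint speeds; "joint_torque": joint torques, N m; "tool_pos": TCP position; "orientation": TCP orientation; "force": force on the tool from outside, world axes, zero at the start; "wrist_torque": the same for the moment, N m; "opening": finger opening in m; "gripper_force": force on a finger pad.
Only numpy, scipy, OpenCV 4.12 (cv2) and the standard library are available. Lean on these libraries where they do the work, as an engineer would, in place of code of your own. Each camera call takes 0.05 s, during which the arm holds its last target. There are 200 camera calls.

TASK

Take the oblong plaster press mould from the banding wheel and set it flat on the wooden squaring board, hollow up, with its long side flush against the long fence and one end against the short stop fence. Keep it pressed firmly into that corner, touching both fences at once: the program finishes while still holding and pressing it there, ready for carving. Leave the cup, the round mould and the roller where they are.

Things in the scene. Friction and masses are not known exactly. Their poses are not given: they have to be found in the camera images.
- mould: oblong off-white plaster press mould, loose, about 0.3 kg, 90 mm long (its x) x 54 mm wide (its y) x 60 mm high (z up), with a hollow 8 mm deep in its top; either end may go to the stop. Origin: centre of its underside. It stands on the bat of the banding wheel, top face 105 mm above the table
- wheel: grey round banding wheel, 220 mm across, its rim top 35 mm above the table, carrying a 150 mm square plywood bat whose top is 45 mm above the table; fixed, does not turn. Origin: on the table under its centre
- jig: squaring board, a smoothly waxed light wooden board 240 mm (x) x 170 mm (y) x 18 mm thick, fixed to the table, with two dark wooden fences on top, waxed too (the plaster slides on them with a friction of about 0.3). Origin: centre of its underside, z up
- fence_long: long dark fence along the board's +y side, 215 mm long (x) x 20 mm wide (y) x 18 mm high above the board, rigid; its inner face looks to -y. Origin: centre of its underside, on the board. Same axes as the board
- fence_stop: short dark stop fence at the board's +x end, 20 mm thick (x) x 100 mm long (y) x 18 mm high above the board, rigid; its inner face looks to -x. Origin: centre of its underside, on the board. Same axes as the board
- corner (a point): the inner corner where the inner faces of the two fences meet, at the board's top surface (18 mm above the table); axes of the board: the free board lies to -x and -y of it. The mould pressed home has its centre 45 mm to -x and 27 mm to -y of it
- cup: terracotta cup, 72 mm across, 100 mm high, standing on the table; bystander. Origin: centre of its underside
- small_mould: round plaster mould, 56 mm across, 36 mm high, on the table; bystander. Origin: centre of its underside
- roller: wooden clay roller lying along its y, 40 mm thick, 260 mm long with its handles; bystander. Origin: underside, at mid length

How it is judged:
At the end, for the whole second after the job is handed in: Through the last second the mould stands upright (0.06 rad), flat on the board (4 mm), square to the fences (0.05 rad), within 4 mm of home in the corner, still, pressed on each fence with over 1.5 N and held by the fingers with over 1.5 N; bystanders moved under 30 mm (contact force between mould and fence_long above 1.5 N and contact force between mould and fence_stop above 1.5 N and contact force between the fingers and mould above 1.5 N and x of mould in the frame of corner between -0.049 and -0.041 m and y of mould in the frame of corner between -0.031 and -0.023 m and z of mould in the frame of corner between -0.003 and 0.004 m and angle between the x axis of mould and the x axis of jig, either way round below 0.05 rad and angle between mould's own z axis and vertical below 0.06 rad and linear speed of mould below 0.02 m/s); the arm keeps its last pose, push and grip.
It fails at once if the cup is knocked or shifted more than 30 mm (distance of cup from where it was at the start of the episode above 0.03 m).
It fails at once if the round mould is knocked or shifted more than 30 mm (distance of small_mould from where it was at the start of the episode above 0.03 m).
It fails at once if the roller is knocked or shifted more than 30 mm (distance of roller from where it was at the start of the episode above 0.03 m).
It also fails if it takes over 58 s, if anything falls off the work surface, if the arm or the gripper's body presses on something with over 40 N, if the wrist force passes 120 N, or if a joint passes its speed limit or range.

## Working session

There is one attempt and no reset: what is moved stays moved. The work goes in short steps, Python scripts to look and compute and a tool call to move; the robot and the scene stay as the last step left them, time stands still between calls to the robot, and variables do not carry over. Pictures are saved under pics/ and viewed, at most 10 in all, crops included, and the job is handed in when it is done.

Besides the shell and the picture viewer there is one more tool, called after ">>>" as name(argument=value, ...) on one line, values as JSON. servo_tool: Moves the arm, as the interface text tells. Its arguments: {"type":"object","properties":{"plan":{"type":"string"},"grip":{"type":"number"},"grip_force":{"type":"number"}},"required":["plan"]}

```bash
mkdir -p pics
cat > h.py <<'E'
import numpy as np,cv2
from plant import status,eyes,robot
from scipy.spatial.transform import Rotation as R
def pix2w(c,uv,z):
    f=210/np.tan(np.radians(c["fovy"]/2)); T=np.array(c["world_from_camera"])
    out=[]
    for u,v in uv:
        d=T[:3,:3]@[(u-c["cx"])/f,(v-c["cy"])/f,1]; o=T[:3,3]
        out.append(o+d*(z-o[2])/d[2])
    return np.array(out)
def w2pix(c,P):
    f=210/np.tan(np.radians(c["fovy"]/2)); T=np.linalg.inv(np.array(c["world_from_camera"]))
    p=np.atleast_2d(P)@T[:3,:3].T+T[:3,3]
    return np.c_[f*p[:,0]/p[:,2]+c["cx"],f*p[:,1]/p[:,2]+c["cy"]]
E
python3 - <<'E'
from h import *
np.set_printoptions(precision=4,suppress=True)
for n in("top","scene"):
    c=eyes.read_camera(n); cv2.imwrite(f"pics/{n}0.png",c["image"])
    print(n,c["fovy"],c["cx"],c["cy"],c["world_from_camera"])
s=status.read_state();print(s)
E
```

```text
top 56.190583948573256 277.70861173593926 209.91270529642534 [[ 0.0083 -0.9882  0.153   0.473 ]
 [-1.     -0.0076  0.0052  0.0046]
 [-0.004  -0.1531 -0.9882  1.2471]
 [ 0.      0.      0.      1.    ]]
scene 50.73011843073085 270.7298962572365 209.25935233743743 [[-0.2092  0.7136 -0.6686  1.5781]
 [ 0.9779  0.157  -0.1384  0.1813]
 [ 0.0063 -0.6828 -0.7306  1.0816]
 [ 0.      0.      0.      1.    ]]
{'t': 0.1, 'q': array([-1.2094,  0.1311,  1.4892, -0.    ,  1.523 , -0.0854]), 'dq': array([-0.0007, -0.0011, -0.0008,  0.0005, -0.0003, -0.0003]), 'joint_torque': array([  0.001 , -56.1343, -49.3094,   0.077 ,   0.0292,  -0.    ]), 'tool_pos': array([ 0.2591, -0.5407,  0.2347]), 'orientation': array([-3.062 , -0.6957,  0.0004]), 'force': array([-0.1914, -0.3644,  0.3184]), 'wrist_torque': array([-0.0495, -0.0152, -0.0107]), 'gripper_force': 0.0, 'opening': 0.09273687394008785}
```

View pics/top0.png

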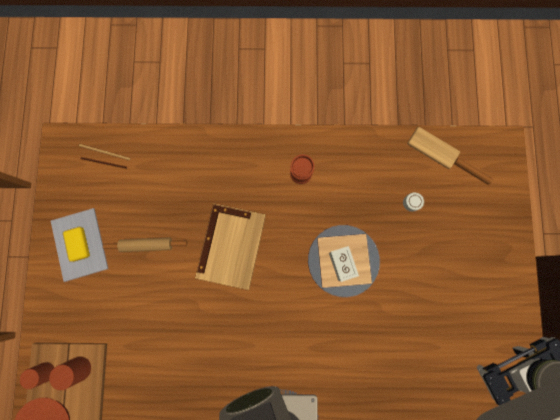

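View pics/scene0.png

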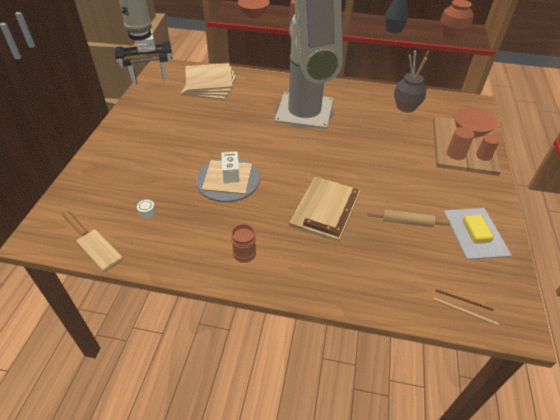

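The top view shows the mould at (344,264) on the bat. The board is at (232,247), with the long fence on its left edge, around (207,240), and the stop fence on its top edge, around (232,211). The cup is at (302,168), the round mould at (415,201) and the roller at (150,244). I'll zoom in next.

Run:
```python
from h import *
im=cv2.imread("pics/top0.png")[190:310,190:390]
cv2.imwrite("pics/top0z.png",cv2.resize(im,None,fx=4,fy=4,interpolation=cv2.INTER_CUBIC))
```

```text
(no output)
```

View pics/top0z.png

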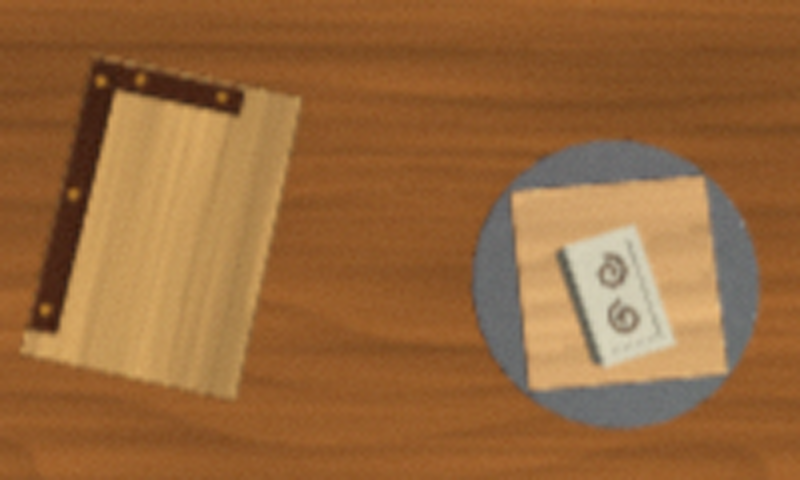

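Zoomed positions (4x, offset 190,190):
- **Mould top:** corners near (566,247), (634,226), (675,345), (605,366).
- **Fence inner corner (top edge):** (113,90). The long fence's inner end is at (57,333) and the stop's inner end at (239,116).
- **Board corners:** (300,97), (238,398), (22,353).

Run:
```python
from h import *
np.set_printoptions(precision=4,suppress=True)
c=eyes.read_camera("top")
g=lambda L,z: pix2w(c,[((u+.5)/4-.5+190,(v+.5)/4-.5+190) for u,v in L],z)
m=g([(566,247),(634,226),(675,345),(605,366)],.105);print(m,m.mean(0),[np.linalg.norm(m[i]-m[i-1]) for i in range(4)])
f=g([(113,90),(57,333),(239,116)],.036);print(f)
b=g([(300,97),(238,398),(22,353)],.018);print(b,np.linalg.norm(b[0]-b[1]),np.linalg.norm(b[2]-b[1]))
a=lambda d:np.degrees(np.arctan2(d[1],d[0]))
print("mould ang",a(m[1]-m[2]),a(m[0]-m[3]),a(m[0]-m[1]),a(m[3]-m[2]))
print("jig ang",a(f[0]-f[1]),a(b[0]-b[1]),a(f[0]-f[2]),a(b[2]-b[1]))
print("tool",R.from_rotvec(status.read_state()["orientation"]).as_matrix())
# board centre from opposite corners -> corner
print("board centre",(b[0]+b[2])/2)
w=eyes.read_camera("wrist");print(w["hand_eye"],w["fovy"],w["cx"],w["cy"])
```

```text
[[ 0.5298 -0.1447  0.105 ]
 [ 0.5454 -0.1941  0.105 ]
 [ 0.4607 -0.2218  0.105 ]
 [ 0.4454 -0.1715  0.105 ]] [ 0.4953 -0.183   0.105 ] [np.float64(0.08853296004851807), np.float64(0.05175577885245584), np.float64(0.0891188861652347), np.float64(0.05253099850981642)]
[[0.6521 0.1973 0.036 ]
 [0.465  0.234  0.036 ]
 [0.6325 0.0988 0.036 ]]
[[0.6504 0.0523 0.018 ]
 [0.4168 0.0967 0.018 ]
 [0.4494 0.2639 0.018 ]] 0.23772492665135994 0.17028382071745812
mould ang 18.101098286780015 17.60567388376607 107.46506050171507 106.83167385874945
jig ang -11.097311990655745 -10.768386967469397 78.72220403789247 78.96146832969697
tool [[ 0.9018  0.4321 -0.0005]
 [ 0.4321 -0.9018  0.0013]
 [ 0.0001 -0.0014 -1.    ]]
board centre [0.5499 0.1581 0.018 ]
[[ 0.0003 -0.966  -0.2586  0.0713]
 [ 1.      0.0003  0.0001 -0.0001]
 [-0.     -0.2586  0.966  -0.149 ]
 [ 0.      0.      0.      1.    ]] 59.16364892631236 278.9700158136904 206.99341452196464
```

Sizes agree with the given ones: mould 89x52 mm and board 238x170 mm. I'll move to hover above the mould, aligned with it, and refine from the wrist camera.

>>> servo_tool(plan="0.03 -0.018 0 0.7;0.06 -0.036 0 1.4;0.09 -0.054 0 2;0.12 -0.072 0 3;0.155 -0.093 0 4;0.19 -0.114 0 5;0.225 -0.135 0 6;0.26 -0.156 0 7;0.295 -0.177 0 8;0.33 -0.198 0 8;0.355 -0.213 0 8;0.3675 -0.221 0 8", grip=-1)

```text
t: 1.2
tool_pos: [0.4967, -0.1796, 0.2355]
orientation: [-3.103, -0.485, -0.001]
force: [-0.6, 0.3, 0.5]
opening: 0.093
gripper_force: 0.0
```

>>> servo_tool(plan="0 0 0 0;0 0 0 0;0 0 0 0")

```text
t: 1.45
tool_pos: [0.4948, -0.1836, 0.2355]
orientation: [3.104, 0.48, -0.001]
force: [0.4, -0.0, 0.5]
opening: 0.093
gripper_force: 0.0
```

```bash
cat >> h.py <<'E'
def wrist(name):
    s=status.read_state(); c=dict(eyes.read_camera("wrist")); T=np.eye(4)
    T[:3,:3]=R.from_rotvec(s["orientation"]).as_matrix(); T[:3,3]=s["tool_pos"]
    c["world_from_camera"]=T@np.array(c["hand_eye"]); cv2.imwrite(f"pics/{name}.png",c["image"])
    np.savez(f"{name}.npz",**{k:v for k,v in c.items() if k!="image"}); return s,c
E
python3 - <<'E'
from h import *
s,c=wrist("w1");print(s["tool_pos"],s["orientation"],s["q"])
E
```

```text
[ 0.49476457 -0.1836249   0.23545807] [ 3.10444810e+00  4.80350153e-01 -9.41772803e-04] [-4.52200665e-01 -6.50920658e-02  1.68829386e+00 -5.08140046e-04
  1.51876877e+00  8.11597628e-01]
```

View pics/w1.png

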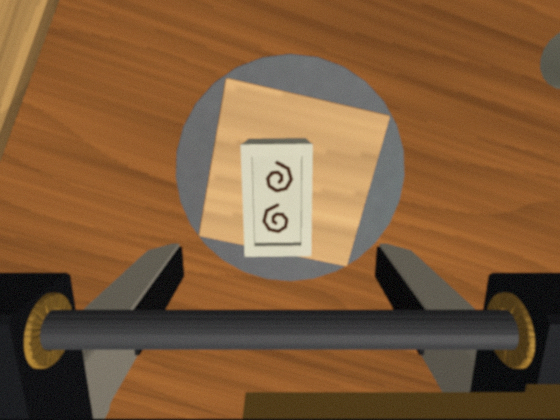

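The wrist view shows the mould's top face with corners (241,145), (311,144), (312,255), (246,257), midway between the fingers and nearly square to them.

Run:
```python
from h import *
np.set_printoptions(precision=4,suppress=True)
c=dict(np.load("w1.npz"));s=status.read_state()
m=pix2w(c,[(241,145),(311,144),(312,255),(246,257)],.105)
print(m,m.mean(0),[np.linalg.norm(m[i]-m[i-1]) for i in range(4)])
M=R.from_rotvec(s["orientation"]).as_matrix();print((m-s["tool_pos"])@M,((m-s["tool_pos"])@M).mean(0))
a=lambda d:np.degrees(np.arctan2(d[1],d[0]))
print(a(m[0]-m[3]),a(m[1]-m[2]),"tool",a(M[:,0]))
```

```text
[[ 0.5285 -0.1431  0.105 ]
 [ 0.5451 -0.1928  0.105 ]
 [ 0.461  -0.2224  0.105 ]
 [ 0.4432 -0.1719  0.105 ]] [ 0.4944 -0.1826  0.105 ] [np.float64(0.09006645253780002), np.float64(0.05237526823957999), np.float64(0.0890976726974326), np.float64(0.05354571927995002)]
[[ 0.0447 -0.0287  0.1305]
 [ 0.0455  0.0236  0.1305]
 [-0.0436  0.0265  0.1305]
 [-0.0454 -0.027   0.1305]] [ 0.0003 -0.0014  0.1305]
18.664873059361906 19.414503489768528 tool 17.542809903933428
```

>>> servo_tool(plan="0 -0.0014 0.02 -1;0 -0.0014 0.045 -1;0 -0.0014 0.07 -1;0 -0.0014 0.095 -1;0 -0.0014 0.12 -1;0 -0.0014 0.135 -1;0 -0.0014 0.144 -1;0 -0.0014 0.1485 -1;0 -0.0014 0.1485 -1;0 -0.0014 0.1485 -1;0 -0.0014 0.1485 -1")

```text
t: 2.42
tool_pos: [0.4957, -0.1824, 0.0887]
orientation: [3.099, 0.507, 0.003]
force: [-1.3, -0.4, 0.2]
opening: 0.093
gripper_force: 0.0
```

>>> servo_tool(plan="0 0 0 0;0 0 0 0;0 0 0 0;0 0 0 0;0 0 0 0;0 0 0 0;0 0 0 0;0 0 0 0;0 0 0 0;0 0 0 0", grip=1, grip_force=30)

```text
t: 3.25
tool_pos: [0.4948, -0.1816, 0.0871]
orientation: [-3.1, -0.508, 0.0]
force: [-0.7, 0.4, -0.1]
opening: 0.0538
gripper_force: 30.0
```

>>> servo_tool(plan="0 0 -0.01 0;0 0 -0.03 0;0 0 -0.055 0;0 0 -0.08 0;0 0 -0.105 0;0 0 -0.13 0;0 0 -0.145 0;0 0 -0.15 0")

```text
t: 3.92
tool_pos: [0.4959, -0.1822, 0.241]
orientation: [3.098, 0.507, 0.006]
force: [-1.0, -0.6, -3.4]
opening: 0.054
gripper_force: 30.0
```

>>> servo_tool(plan="0.008 -0.017 0 2;0.02 -0.042 0 5;0.034 -0.071 0 8;0.048 -0.1 0 11;0.062 -0.129 0 14;0.076 -0.158 0 17;0.09 -0.187 0 20;0.104 -0.216 0 23;0.118 -0.245 0 26;0.13 -0.27 0 28;0.138 -0.287 0 29.6;0.141 -0.293 0 29.6")

```text
t: 4.92
tool_pos: [0.5341, 0.1438, 0.2358]
orientation: [-3.127, 0.299, 0.004]
force: [0.2, -0.3, -3.2]
opening: 0.0533
gripper_force: 30.0
```

>>> servo_tool(plan="0 0 0 0;0 0 0 0;0 0 0 0;0 0 0 0")

```text
t: 5.25
tool_pos: [0.5349, 0.1397, 0.237]
orientation: [3.127, -0.303, -0.0]
force: [-1.1, -0.1, -3.3]
opening: 0.0539
gripper_force: 30.0
```

Run:
```python
from h import *
s,c=wrist("w2");print(s["tool_pos"],s["orientation"],s["q"])
```

```text
[0.53491791 0.13970779 0.23697119] [ 3.12650721e+00 -3.02850631e-01 -4.28422478e-04] [ 1.62967435e-01  2.98160256e-03  1.61888596e+00 -3.67112927e-04
  1.52010468e+00  1.92691087e+00]
```

View pics/w2.png

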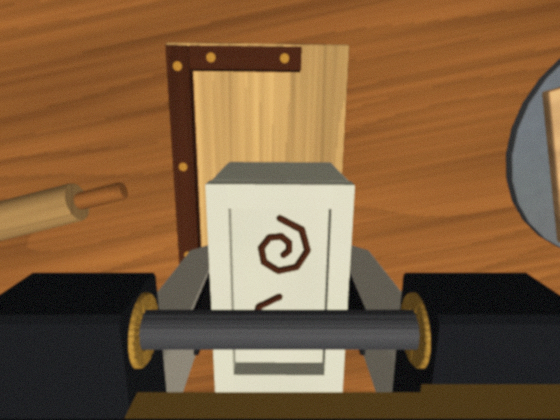

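The fences fill the upper left, with the inner corner near (194,71). The mould is held at (280,270). I'll zoom on the corner.

Run:
```python
from h import *
im=cv2.imread("pics/w2.png")[35:135,155:315]
cv2.imwrite("pics/w2z.png",cv2.convertScaleAbs(cv2.resize(im,None,fx=5,fy=5,interpolation=cv2.INTER_CUBIC),alpha=1.6,beta=10))
```

```text
(no output)
```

View pics/w2z.png

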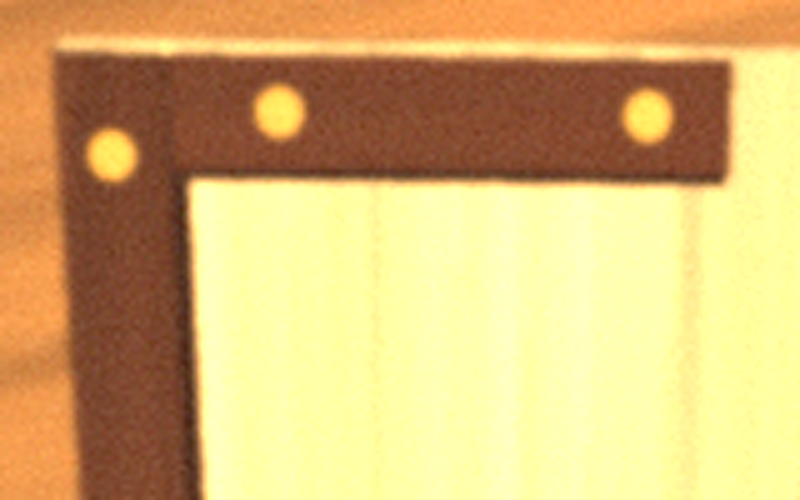

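The zoom shows the inner corner at (176,174) on the fence top and (188,180) at its base. The stop's inner base line runs to (725,184), and the long base line to (202,499).

Run:
```python
from h import *
np.set_printoptions(precision=4,suppress=True)
c=dict(np.load("w2.npz"));s=status.read_state()
M=R.from_rotvec(s["orientation"]).as_matrix()
g=lambda L,z: pix2w(c,[((u+.5)/5-.5+155,(v+.5)/5-.5+35) for u,v in L],z)
b=g([(188,180),(725,184),(202,499)],.018);t=g([(176,174),(55,55),(730,62),(725,176)],.036)
print(b,t)
a=lambda d:np.degrees(np.arctan2(d[1],d[0]))
print("stop",a(b[0]-b[1]),a(t[0]-t[3]),"long",a(b[0]-b[2]),"tool",a(M[:,0]))
print("corner in tool base/top",(b[0]-s["tool_pos"])@M,(t[0]-s["tool_pos"])@M)
# mould top face in tool frame
zt=s["tool_pos"][2]+.018
m=pix2w(c,[(209,184),(353,186)],zt);print("mould front top in tool",(m-s["tool_pos"])@M)
```

```text
[[0.6536 0.1992 0.018 ]
 [0.6336 0.1005 0.018 ]
 [0.596  0.2112 0.018 ]] [[0.6526 0.1974 0.036 ]
 [0.6757 0.2133 0.036 ]
 [0.6519 0.0973 0.036 ]
 [0.6335 0.1015 0.036 ]]
stop 78.55139173178152 78.75722247414252 long -11.858165987270324 tool -11.074565780947772
corner in tool base/top [ 0.105  -0.0811  0.2191] [ 0.1043 -0.0792  0.2011]
mould front top in tool [[ 0.0448 -0.025  -0.018 ]
 [ 0.0441  0.0269 -0.018 ]]
```

>>> servo_tool(plan="0.012 -0.01 0.01 0.3;0.03 -0.025 0.03 0.3;0.042 -0.035 0.055 0.3;0.048 -0.041 0.08 0.3;0.048 -0.041 0.105 0.3;0.048 -0.041 0.13 0.3;0.048 -0.041 0.148 0.3;0.048 -0.041 0.16 0.3;0.048 -0.041 0.167 0.3;0.048 -0.041 0.17 0.3;0.048 -0.041 0.17 0.3;0.048 -0.041 0.17 0.3")

```text
t: 6.3
tool_pos: [0.5909, 0.1721, 0.0686]
orientation: [-3.126, 0.31, -0.003]
force: [-0.3, 0.2, -3.7]
opening: 0.0541
gripper_force: 30.0
```

>>> servo_tool(plan="0 0 0.001 0;0 0 0.002 0;0 0 0.003 0;0 0 0.004 0;0 0 0.005 0;0 0 0.006 0;0 0 0.0065 0;0 0 0.0065 0;0 0 0.0065 0")

```text
t: 7.05
tool_pos: [0.5899, 0.1721, 0.0606]
orientation: [3.126, -0.309, -0.0]
force: [-0.1, -0.1, -3.1]
opening: 0.0537
gripper_force: 30.0
```

>>> servo_tool(plan="0 0 0.0005 0;0 0 0.001 0;0 0 0.001 0;0 0 0.001 0;0 0 0.001 0")

```text
t: 7.47
tool_pos: [0.5903, 0.1722, 0.0602]
orientation: [-3.126, 0.309, -0.001]
force: [-0.2, -0.0, 2.3]
opening: 0.054
gripper_force: 30.0
```

The mould is touching down with about 5 N. Next I'll slide it toward the long fence.

>>> servo_tool(plan="0 -0.0015 0 0;0 -0.003 0 0;0 -0.0045 0 0;0 -0.006 0 0;0 -0.0075 0 0;0 -0.009 0 0;0 -0.01 0 0;0 -0.011 0 0;0 -0.0115 0 0;0 -0.012 0 0;0 -0.012 0 0;0 -0.012 0 0")

```text
t: 8.47
tool_pos: [0.5927, 0.1836, 0.0602]
orientation: [3.126, -0.309, 0.001]
force: [-1.4, -4.1, 6.4]
opening: 0.0537
gripper_force: 30.0
```

>>> servo_tool(plan="0 -0.0005 0 0;0 -0.001 0 0;0 -0.0015 0 0;0 -0.002 0 0;0 -0.002 0 0;0 -0.002 0 0")

```text
t: 8.97
tool_pos: [0.5927, 0.1838, 0.0602]
orientation: [3.123, -0.31, -0.001]
force: [-4.4, -11.3, 10.1]
opening: 0.0544
gripper_force: 30.0
```

>>> servo_tool(plan="0.0015 0 0 0;0.003 0 0 0;0.0045 0 0 0;0.006 0 0 0;0.0075 0 0 0;0.009 0 0 0;0.0095 0 0 0;0.01 0 0 0;0.01 0 0 0;0.01 0 0 0")

```text
t: 9.8
tool_pos: [0.6015, 0.1819, 0.0602]
orientation: [3.123, -0.31, -0.004]
force: [-10.4, -11.1, 13.6]
opening: 0.0539
gripper_force: 30.0
```

>>> servo_tool(plan="0.0005 0 -0.0004 0;0.001 0 -0.0008 0;0.0015 0 -0.0008 0;0.002 0 -0.0008 0;0.0025 0 -0.0008 0;0.0025 0 -0.0008 0;0.0025 0 -0.0008 0;0.0025 0 -0.0008 0")

```text
t: 10.47
tool_pos: [0.6036, 0.1815, 0.0603]
orientation: [3.123, -0.31, -0.005]
force: [-8.9, -10.6, 10.3]
opening: 0.0538
gripper_force: 30.0
```

>>> servo_tool(plan="0.0005 0 0 0;0.001 0 0 0;0.0015 0 0 0;0.002 0 0 0;0.002 0 0 0;0.002 0 0 0;0.002 0 0 0")

```text
t: 11.05
tool_pos: [0.6044, 0.1813, 0.0602]
orientation: [3.123, -0.31, -0.009]
force: [-15.3, -10.2, 14.2]
opening: 0.0539
gripper_force: 30.0
```

>>> servo_tool(plan="0.0005 0 -0.0002 0;0.001 0 -0.0004 0;0.001 -0.0003 -0.0004 0;0.001 -0.0003 -0.0004 0;0.001 -0.0003 -0.0004 0;0.001 -0.0003 -0.0004 0;0.001 -0.0003 -0.0004 0;0.001 -0.0003 -0.0004 0")

```text
t: 11.72
tool_pos: [0.6046, 0.1813, 0.0602]
orientation: [3.122, -0.31, -0.012]
force: [-17.3, -10.3, 14.3]
opening: 0.054
gripper_force: 30.0
```

Run:
```python
from h import *
s,c=wrist("w3");print(s["tool_pos"],s["orientation"],s["force"],s["t"])
t=eyes.read_camera("top")["image"];cv2.imwrite("pics/top3.png",t)
a=cv2.resize(c["image"][20:320,140:440],(400,400),interpolation=cv2.INTER_CUBIC)
b=cv2.resize(t[190:290,190:290],(400,400),interpolation=cv2.INTER_CUBIC)
cv2.imwrite("pics/w3z.png",np.hstack([a,b]))
```

```text
[0.60456355 0.18129239 0.06021296] [ 3.12210796 -0.30973773 -0.01165276] [-17.34632669 -10.31826637  14.26010561] 11.7167
```

View pics/w3z.png

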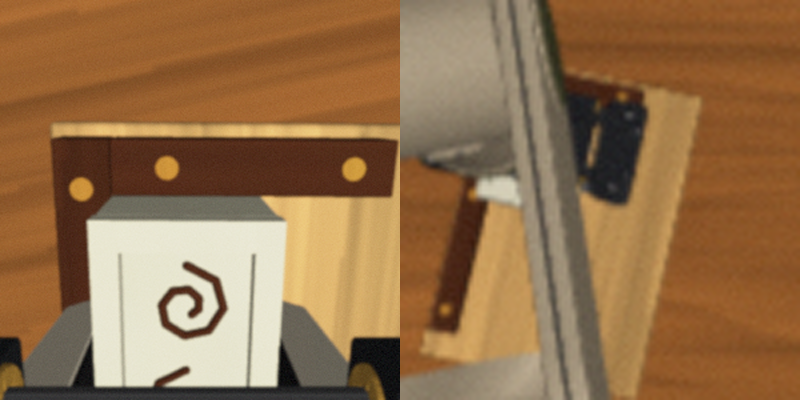

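The mould's end face meets the stop fence at (180,197) in the left panel, and its long side is at the long fence around (100,220). Forces along the jig axes are about 15 N toward the stop and 13.5 N toward the long fence. I'll let it settle and check that it's steady.

>>> servo_tool(plan="0 0 0 0;0 0 0 0;0 0 0 0;0 0 0 0;0 0 0 0;0 0 0 0;0 0 0 0;0 0 0 0;0 0 0 0;0 0 0 0;0 0 0 0;0 0 0 0")

```text
t: 12.82
tool_pos: [0.6046, 0.1813, 0.0602]
orientation: [3.122, -0.31, -0.012]
force: [-18.6, -9.8, 15.3]
opening: 0.0537
gripper_force: 30.0
```

Steady and pressed on both fences, so I'm handing it in.

```bash
python3 -c "
from plant import robot
print(robot.close_job())"
```

```text
the job is handed in; nothing more can be done
None
```

I handed the job in at about 13 s with the mould flat on the board, still gripped at 30 N and pressed into the corner (about 16 N of wrist push toward the stop fence, 13 N toward the long fence); `close_job()` gave no verdict, so a pass isn't confirmed.

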